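# Change over the arbor caddy to fresh burnishing drums and latch its keeper

## Task

Change the arbor caddy over to fresh burnishing drums: swing its keeper bar wide open, lift off the worn narrow sleeves still on its shafts into the grey tray, then slide every dark wooden drum on the bench fully down onto a shaft of its own and each steel spacer collar down on top of a drum, one collar to a drum. When everything is home, swing the keeper bar back over the shafts until it is latched shut in its detent and let go; leave the jar, mallet and pot where they are.

Things in the scene. Friction and masses are not known exactly. Their poses are not given: they have to be found in the camera images.
- caddy: Arbor caddy fixed to the bench: brown wooden base plate 130 (x) by 335 (y) by 20 mm high. Origin at its underside on the middle shaft's axis; z up, y along the row of three steel shafts at y = -72, 0, +72 mm, x = 0. Shafts: diameter 24 mm, 86 mm tall above the plate, the last 9 mm tapering to diameter 12. Never moves in a run.
- keeper (a joint): Keeper bar angle about its vertical hinge, rad. 0 = latched shut, over the shafts along the caddy's +y; it grows towards +x, up to 1.5: at q the bar points along (sin q, cos q) in the caddy's x, y. Stays where left. Between 0.08 and 0.02 it is pushed over a sprung detent (under 10 N at the knob), then stays latched. Starts at 0.15 to 0.6, over the shafts.
- keeper_hinge (a point): Point on the bar's hinge axis (caddy y = -140 mm) at mid thickness, 117 mm above the bench, on a post 24 mm thick. The aluminium bar is 24 mm wide, 10 mm thick (112 to 122 mm above the bench) and reaches 275 mm from the axis.
- keeper_knob (a point): Middle of the upright black round knob on the bar, 176 mm from the hinge axis, 144 mm above the bench. The knob has diameter 20 mm and rises 42 mm from the bar's top face (122 to 164 mm above the bench); it can be gripped or pushed from above.
- shaft0_foot (a point): Foot of shaft 0 (nearest the hinge), on its axis at the top face of the base plate, 20 mm above the bench. Axes as the caddy's.
- shaft0_top (a point): Centre of the tip of shaft 0, 86 mm above its foot (106 mm above the bench).
- shaft1_foot (a point): Foot of shaft 1 (the middle one), on its axis at the top face of the base plate, 20 mm above the bench. Axes as the caddy's.
- shaft1_top (a point): Centre of the tip of shaft 1, 86 mm above its foot (106 mm above the bench).
- shaft2_foot (a point): Foot of shaft 2 (nearest the detent post), on its axis at the top face of the base plate, 20 mm above the bench. Axes as the caddy's.
- shaft2_top (a point): Centre of the tip of shaft 2, 86 mm above its foot (106 mm above the bench).
- drum0: Dark wooden burnishing drum, a thick sleeve: outer diameter 56 mm, bore 27 mm right through, 52 mm high, about 120 g. Starts standing on the bench, bore upright. Origin at the centre of its underside, z along the bore. All drums are alike and any shaft will do. One of the three may be absent (None).
- drum1: Dark wooden burnishing drum, a thick sleeve: outer diameter 56 mm, bore 27 mm right through, 52 mm high, about 120 g. Starts standing on the bench, bore upright. Origin at the centre of its underside, z along the bore. All drums are alike and any shaft will do. One of the three may be absent (None).
- drum2: Dark wooden burnishing drum, a thick sleeve: outer diameter 56 mm, bore 27 mm right through, 52 mm high, about 120 g. Starts standing on the bench, bore upright. Origin at the centre of its underside, z along the bore. All drums are alike and any shaft will do. One of the three may be absent (None).
- collar0: Steel spacer collar: outer diameter 44 mm, bore 27 mm right through, 20 mm high, about 70 g. Starts lying flat on the bench, bore upright. Origin at the centre of its underside, z along the bore. Both are alike.
- collar1: Steel spacer collar: outer diameter 44 mm, bore 27 mm right through, 20 mm high, about 70 g. Starts lying flat on the bench, bore upright. Origin at the centre of its underside, z along the bore. Both are alike.
- jar: Bystander: white plastic jar, diameter 70 mm, 100 mm high, standing on the bench; origin at the centre of its underside.
- mallet: Bystander: wooden mallet lying on the bench, 230 mm long along its x, head 90 mm wide and 60 mm thick, its centre 90 mm towards +x from the origin; origin on the bench under the handle, 110 mm from the handle's end.
- pot: Bystander: white pot with two small side handles, diameter 84 mm (about 140 mm over the handles), 85 mm high, standing on the bench; origin at the centre of its underside.
- detent (a point): Detent post at the caddy's y = +130 mm, where the shut bar's end lies; point 112 mm above the bench. The dark steel post is 50 mm (x, from -19 to +31) by 22 mm (y), 96 mm above the bench, with a brass sprung nose on top and a stop lug on its -x side up to 128 mm.
- worn0: Worn sleeve, a tall narrow tube of pale wood: outer diameter 40 mm, bore 27 mm right through, 70 mm high, about 60 g. Starts on shaft 0, standing on the base plate. Origin at the centre of its underside, z along the bore. One or two of the three are there (others None).
- worn1: Worn sleeve, a tall narrow tube of pale wood: outer diameter 40 mm, bore 27 mm right through, 70 mm high, about 60 g. Starts on shaft 1, standing on the base plate. Origin at the centre of its underside, z along the bore. One or two of the three are there (others None).
- worn2: Worn sleeve, a tall narrow tube of pale wood: outer diameter 40 mm, bore 27 mm right through, 70 mm high, about 60 g. Starts on shaft 2, standing on the base plate. Origin at the centre of its underside, z along the bore. One or two of the three are there (others None).
- tray: Fixed grey open tray on the bench for worn sleeves: 140 (x) by 110 (y) by 34 mm high outside, walls and floor 5 mm. Origin at the centre of its underside. Two sleeves stand in it side by side along x; standing or lying is all the same.
Not all that is in view belongs to the job. What is shaped like the worn0 but purple is not meant.

How it is judged:
By the outcome, as a careful person would: the job done as asked, in the order asked, and still so for the second after the job is handed in, with the robot touching nothing.
Of worn0, worn1, worn2 only 1 to 2 are there at a start; the rules pass over those that are not, and their reading is None.
Of drum0, drum1, drum2 only 2 to 3 are there at a start; the rules pass over those that are not, and their reading is None.
At some moment in a run one of drum0, drum1, drum2, collar0, collar1 may be knocked a few centimetres aside while the robot is not near it.
It also fails if it takes over 210 s, if anything falls off the work surface, if the arm or the gripper's body presses on something with over 40 N, if the wrist force passes 120 N, or if a joint passes its speed limit or range.

## Robot

A 6-joint arm with a two-finger parallel gripper is mounted at the origin on the work surface. World frame = base frame: x ahead of the robot, y to its left, z up, the work surface at z = 0. Lengths are in m, angles in rad, forces in N, time in s.
With the tool pointing down it reaches from about 0.325 to 0.75 m from the base axis. Payload 7.6 kg.
Tool frame: the origin (TCP) lies at the very end of the fingers, on their centre line; the grasp point (between the pads) lies 19 mm behind it (grasp_offset is the z of the grasp point in the tool frame, in m); z points along the fingers, y is the line along which they close (so a half turn about z gives the same grasp; the last joint's range is limited). The gripper opens to 85 mm and grips with 20 to 120 N. Pads are 22 mm wide; open, the fingers measure 114 mm over their backs; the gripper's body (76 mm by 85 mm) begins 54 mm behind the grasp point. The pads swing forward as they close: fully open they stand 13 mm farther back than shut.
Start: joints at [-0.07, 0.052, 1.401, -0, 1.689, -0.07], TCP at [0.525, 0, 0.231] pointing down, gripper open.
Joint ranges: [-2.9, 2.9], [-0.91, 2.17], [0.12, 2.37], [-1.06, 4.2], [0.26, 2.73], [-2.93, 2.93]. Speed limits (rad/s): [2.57, 2.57, 3.01, 3.14, 3.14, 3.14].

## Interface

Orientations are given as a 3x3 rotation matrix whose columns are the frame's x, y, z axes.
In Python, from rig import * gives the robot as it stands.
- The arm moves only by the tool play_rows, never from a script. Its arguments are lists of equal length, an entry for each row: "xyz": the shift along the tool's x, y, z in m, a list of three; "roll": the turn about the tool's z in rad; "hand": the opening, from 0 (shut) to 1 (fully open). In form: {"xyz": [[tx, ty, tz], ...], "roll": [roll, ...], "hand": [hand, ...]}. A call has 1 to 12 rows; each row is the pose to reach, as a shift and turn from the pose commanded when the call began, along the tool's axes at that moment; what a row does not reach only later rows make up. A row lasts 1/8 s, in which the tool goes at most 62.5 mm and 10.7 degrees, less where a joint would pass 70% of its speed; a pose out of reach is approached as far as the arm can. A call with a gripper value outside its range is refused whole. The fingers move at their own pace and stop on an object; "grip_force" is the grip in N (left out, the last holds). Time passes only in rows, so rows that repeat a pose let the fingers close. It gives the time, the measured TCP pose, the force, the opening and the grip force at its end, in the units of the state.
- get_obs(): the state, without advancing time (a new reading comes with each control period).
- camera(name): name is "scene" or "side" or "wrist"; returns a dict with "image" (400x640x3 uint8, red, green, blue), "camera_matrix" (3x3 intrinsics, pixels), "view" (4x4, takes a point from world to camera coordinates). Camera axes: x right, y down, z forward; pixel columns grow to the right and rows downward; lengths in m; the calibration is good to about 2 mm. A picture is of the moment at which its call begins. There is no depth.
- hand_in(): hands the job in; it is judged then, once.
The state is a dict: "clock": time; "qpos": joint angles; "joint_velocities": joint speeds; "joint_efforts": joint torques, N m; "position": TCP position; "tcp_rot": TCP orientation; "force": force on the tool from outside, world axes, zero at the start; "ft_torque": the same for the moment, N m; "opening": opening from 0.0 (shut) to 1.0 (fully open); "gripper_force": force on a finger pad.
Only numpy, scipy, OpenCV 4.12 (cv2) and the standard library are available. Lean on these libraries where they do the work, as an engineer would, in place of code of your own. Each camera call takes 0.05 s, during which the arm holds its last target. There are 200 camera calls.

## Working session

There is one attempt and no reset: what is moved stays moved. The work goes in short steps, Python scripts to look and compute and a tool call to move; the robot and the scene stay as the last step left them, time stands still between calls to the robot, and variables do not carry over. Pictures are saved under pics/ and viewed, at most 14 in all, crops included, and the job is handed in when it is done.

Besides the shell and the picture viewer there is one more tool, called by a JSON object that holds its "op" and its "data". play_rows: Moves the arm, as the interface text tells. Its arguments: {"type":"object","properties":{"xyz":{"type":"array","items":{"type":"array","items":{"type":"number"}}},"roll":{"type":"array","items":{"type":"number"}},"hand":{"type":"array","items":{"type":"number"}},"grip_force":{"type":"number"}},"required":["xyz","roll","hand"]}

```bash
mkdir -p pics; ls; python3 - <<'E'
from rig import *
import cv2,numpy as np
o=get_obs();print(o['clock'],o['position'],o['tcp_rot'])
for n in ['scene','side','wrist']:
    c=camera(n);np.savez(f'pics/{n}0.npz',**c);cv2.imwrite(f'pics/{n}0.png',c['image'][:,:,::-1])
    V=c['view'];print(n,c['camera_matrix'].round(1).tolist(),(-V[:3,:3].T@V[:3,3]).round(3),V[:3,:3].round(2).tolist())
E
```

```text
pics
0.0 [5.24697021e-01 5.55970015e-05 2.30457877e-01] [[ 2.80732474e-05  9.99998759e-01 -1.57535612e-03]
 [ 9.99999992e-01 -2.78798527e-05  1.22784347e-04]
 [ 1.22740274e-04 -1.57535955e-03 -9.99998752e-01]]
scene [[363.2, 0.0, 320.6], [0.0, 363.2, 197.1], [0.0, 0.0, 1.0]] [0.966 0.589 0.828] [[-0.78, 0.63, 0.0], [0.44, 0.55, -0.71], [-0.45, -0.55, -0.7]]
side [[435.2, 0.0, 314.0], [0.0, 435.2, 204.5], [0.0, 0.0, 1.0]] [-0.014 -0.541  0.876] [[0.73, -0.68, -0.01], [-0.48, -0.5, -0.72], [0.49, 0.54, -0.69]]
wrist [[319.8, 0.0, 319.9], [0.0, 319.8, 195.0], [0.0, 0.0, 1.0]] [0.526 0.074 0.373] [[1.0, 0.0, 0.0], [0.0, -0.96, 0.29], [0.0, -0.29, -0.96]]
```

View pics/scene0.png

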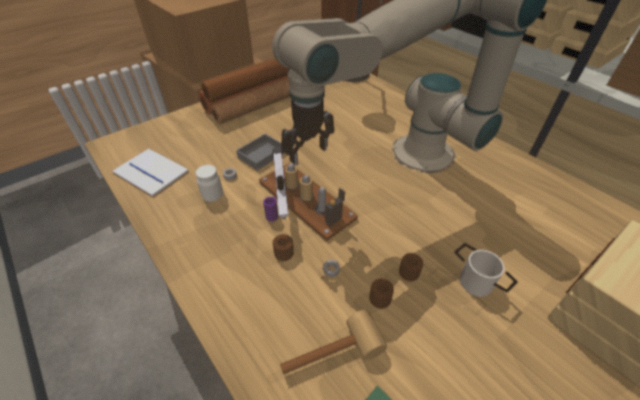

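View pics/side0.png

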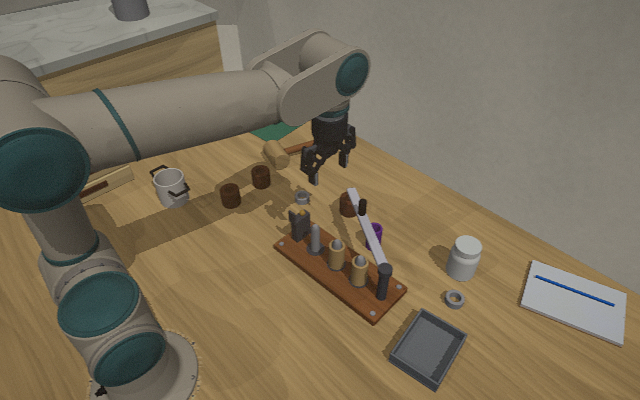

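The scene shows three drums at about (283,247), (381,293) and (410,266), and collars at (230,174) and (331,269). Worn sleeves are on two shafts at (292,177) and (307,188), and the free shaft is at (322,200). The keeper bar runs (278,155) to (282,213) with its hinge nearer the tray. I'll crop in for exact pixels.

```bash
python3 - <<'E'
import cv2
a=cv2.imread('pics/scene0.png');b=cv2.imread('pics/side0.png')
cv2.imwrite('pics/c1.png',cv2.resize(a[125:305,205:445],(800,600),interpolation=cv2.INTER_CUBIC))
cv2.imwrite('pics/c2.png',cv2.resize(b[155:395,210:530],(800,600),interpolation=cv2.INTER_CUBIC))
E
```

```text
(no output)
```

View pics/c1.png

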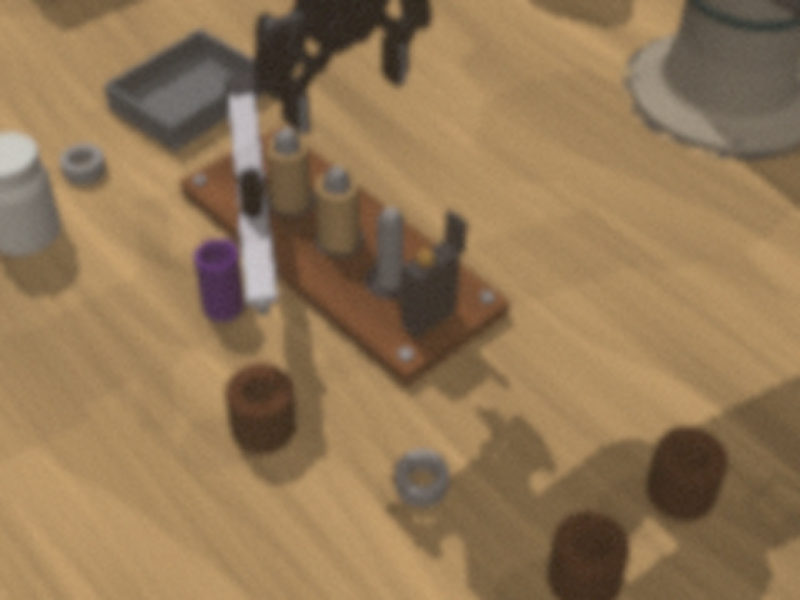

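View pics/c2.png

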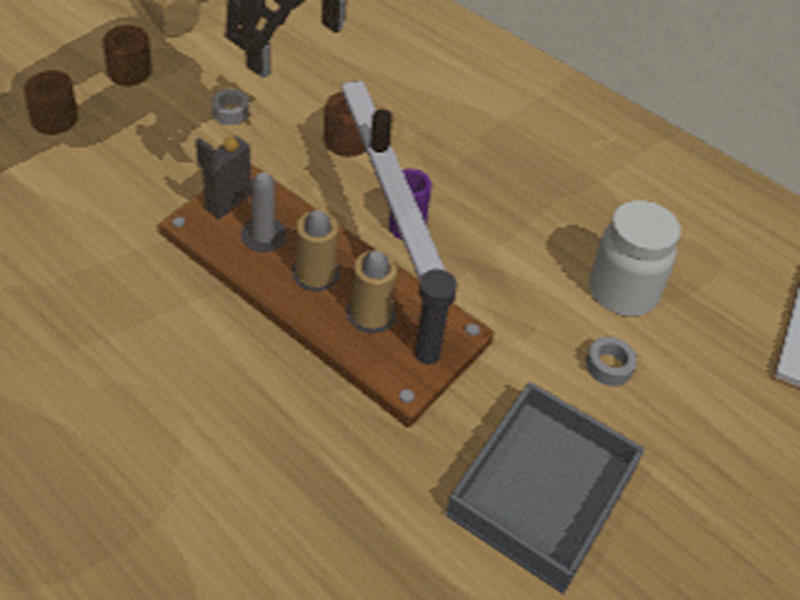

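The crops show the sleeves on shafts 0 and 1 and shaft 2 free, with the bar swung toward +x and its knob clear of the shafts. I'll cast rays next.

```bash
cat > h.py <<'E'
import numpy as np,cv2
def ray(c,u,v):
    R=c['view'][:3,:3];o=-R.T@c['view'][:3,3]
    return o,R.T@np.linalg.solve(c['camera_matrix'],[u,v,1])
def onz(c,u,v,z):
    o,d=ray(c,u,v);return o+d*(z-o[2])/d[2]
def tri(a,pa,b,pb):
    (o1,d1),(o2,d2)=ray(a,*pa),ray(b,*pb)
    s=np.linalg.lstsq(np.c_[d1,-d2],o2-o1,rcond=None)[0];p,q=o1+d1*s[0],o2+d2*s[1]
    return (p+q)/2,np.linalg.norm(p-q)
E
python3 - <<'E'
from h import *
np.set_printoptions(precision=4,suppress=True)
A=dict(np.load('pics/scene0.npz'));B=dict(np.load('pics/side0.npz'))
a=lambda u,v:(205+u*.3,125+v*.3); b=lambda u,v:(210+u*.4,155+v*.4)
P={'s0':((288,130),(377,252),.106),'s1':((336,170),(319,212),.106),'s2':((391,209),(263,175),.106),
'drumB':((688,450),(52,83),.052),'drumC':((590,536),(127,40),.052),'colA':((421,472),(231,101),.02),'colB':((83,160),(611,354),.02),'knob':((252,172),(382,115),.164),'hinge':(None,(438,283),.122),'drumA':((261,384),None,.052),'purple':((218,250),(412,180),.07),'jar':((12,150),(646,222),.1)}
for n,(p,q,z) in P.items():
    print(n, onz(A,*a(*p),z)[:2] if p else '', onz(B,*b(*q),z)[:2] if q else '', *(tri(A,a(*p),B,b(*q)) if p and q else ''))
for q in [(532,387),(640,455),(565,585),(450,500)]: print('tray',onz(B,*b(*q),.034))
for q in [(163,228),(490,335),(410,420),(255,165)]: print('plate',onz(B,*b(*q),.02))
for q in [(355,88),(430,270)]: print('bar',onz(B,*b(*q),.122))
for q in [(185,185),(408,380),(505,308)]: print('plateA',onz(A,*a(*q),.02))
# drum mask centroids
for n,c in (('A',A),('B',B)):
    h=cv2.cvtColor(c['image'],cv2.COLOR_RGB2HSV);m=cv2.inRange(h,(0,60,20),(14,255,110))
    k,_,st,ce=cv2.connectedComponentsWithStats(m)
    for i in range(1,k):
        if st[i,4]>120: print(n,st[i],ce[i])
E
```

```text
s0 [ 0.4853 -0.1444] [ 0.4918 -0.1409] [ 0.4884 -0.1419  0.1094] 0.002579138244587865
s1 [ 0.4847 -0.0717] [ 0.4881 -0.0702] [ 0.4863 -0.0707  0.1077] 0.001573623606741532
s2 [ 0.4785 -0.0011] [0.4827 0.0016] [0.4807 0.0003 0.1084] 0.0014239183773182597
drumB [0.4353 0.3102] [0.4419 0.3128] [0.4391 0.3106 0.0555] 0.0030618642722683247
drumC [0.5493 0.3156] [0.5521 0.3149] [0.5508 0.3151 0.0528] 0.0025118632924050134
colA [0.5946 0.1792] [0.5926 0.175 ] [0.5939 0.1775 0.0175] 0.0012896123723385303
colB [ 0.6175 -0.3237] [ 0.6155 -0.3286] [ 0.6168 -0.3275  0.0173] 0.0014501185352917883
knob [ 0.5788 -0.0602] [ 0.5816 -0.0598] [ 0.5799 -0.06    0.165 ] 0.001885010988389599
hinge  [ 0.494  -0.2092]
drumA [0.6553 0.0487] 
purple [ 0.6061 -0.0856] [ 0.6108 -0.0826] [ 0.6079 -0.0838  0.0728] 0.0016127788036160169
jar [ 0.696  -0.2869] [ 0.7055 -0.2868] [ 0.6989 -0.2865  0.1033] 0.0063539451048482895
tray [ 0.5246 -0.3038  0.034 ]
tray [ 0.5367 -0.4068  0.034 ]
tray [ 0.3992 -0.4289  0.034 ]
tray [ 0.3886 -0.3229  0.034 ]
plate [0.4112 0.0782 0.02  ]
plate [ 0.5509 -0.2382  0.02  ]
plate [ 0
[... 303 characters left out ...]
9  23 731] [339.7606   9.3817]
A [359   0  33  18 284] [370.6021   5.5775]
A [ 148    9  143  114 4592] [227.2027  77.7409]
A [171  14  22  15 127] [182.1339  20.4646]
A [613  57  27  21 137] [627.4161  68.8832]
A [291 101  26  36 218] [303.3165 118.7064]
A [286 187  71  53 914] [317.8676 212.0832]
A [274 235  19  26 345] [282.8406 246.3681]
A [400 254  23  28 384] [411.1693 266.6302]
A [370 278  23  30 437] [381.2609 292.1625]
A [283 341  73  32 168] [319.4821 356.5179]
B [251 165  19  24 248] [259.9435 176.    ]
B [ 79 180  29  18 152] [ 92.8487 188.6776]
B [220 183  21  26 259] [229.4749 194.4093]
B [340 192  17  26 248] [346.3911 205.9476]
B [ 281  228  126   98 1900] [344.6789 277.0695]
```

Positions found (m):

| Item | Position (x, y) | Notes |
|---|---|---|
| Shaft 0 | (.489, -.143) | caddy yaw about .054 |
| Shaft 1 | (.485, -.071) | |
| Shaft 2 | (.481, .001) | |
| Hinge | (.494, -.210) | |
| Knob | (.581, -.058) | bar angle q about 0.57 |
| Tray | (.462, -.366) | yaw .14 |

Spacing, heights and reach all match the given sizes. I'll grip the knob first.

{"op": "play_rows", "data": {"xyz": [[-0.03,0.028,0],[-0.059,0.056,0],[-0.059,0.056,0],[-0.059,0.056,0.01],[-0.059,0.056,0.04],[-0.059,0.056,0.07],[-0.059,0.056,0.1],[-0.059,0.056,0.1],[-0.059,0.056,0.1],[-0.059,0.056,0.1],[-0.059,0.056,0.1],[-0.059,0.056,0.1]], "roll": [0.17,0.34,0.52,0.52,0.52,0.52,0.52,0.52,0.52,0.52,0.52,0.52], "hand": [0.7,0.7,0.7,0.7,0.7,0.7,0.7,0.7,0.2,0.1,0.1,0.1], "grip_force": 25}}

```text
clock: 1.65
position: [0.5818, -0.0591, 0.1331]
tcp_rot: [[0.497, 0.868, 0.003], [0.868, -0.497, -0.0], [0.001, 0.003, -1.0]]
force: [-0.6, 0.9, 5.6]
opening: 0.225
gripper_force: 25.1
```

The opening of 0.225 means 19 mm, so the knob is gripped. Swinging it open.

{"op": "play_rows", "data": {"xyz": [[-0.001,0.0175,0],[-0.0035,0.035,0],[-0.008,0.052,0],[-0.014,0.0685,0],[-0.0215,0.0845,0],[-0.0305,0.0995,0],[-0.0415,0.1135,0],[-0.0535,0.1265,0],[-0.0665,0.138,0],[-0.0665,0.138,0],[-0.0665,0.138,0],[-0.0665,0.138,0]], "roll": [0.1,0.2,0.3,0.4,0.5,0.6,0.7,0.8,0.9,0.9,0.9,0.9], "hand": [0.1,0.1,0.1,0.1,0.1,0.1,0.1,0.1,0.1,0.1,0.7,0.7]}}

```text
clock: 3.15
position: [0.6677, -0.185, 0.1309]
tcp_rot: [[0.989, 0.151, -0.0], [0.151, -0.989, 0.0], [-0.0, -0.0, -1.0]]
force: [-0.2, 0.3, -0.3]
opening: 0.638
gripper_force: 0.0
```

{"op": "play_rows", "data": {"xyz": [[0,0,-0.035],[0,0,-0.07],[-0.02,-0.008,-0.07],[-0.05,-0.02,-0.07],[-0.08,-0.032,-0.07],[-0.11,-0.044,-0.07],[-0.14,-0.056,-0.07],[-0.17,-0.0685,-0.07],[-0.1705,-0.0685,-0.07],[-0.1705,-0.0685,-0.07],[-0.1705,-0.0685,-0.07],[-0.1705,-0.0685,-0.07]], "roll": [0,0,-0.17,-0.35,-0.53,-0.71,-0.89,-1.07,-1.25,-1.4,-1.474,-1.474], "hand": [1,1,1,1,1,1,1,1,1,1,1,1]}}

```text
clock: 4.65
position: [0.4889, -0.1429, 0.2012]
tcp_rot: [[-0.054, 0.999, -0.0], [0.999, 0.054, 0.0], [0.0, 0.0, -1.0]]
force: [-0.5, -0.5, -0.3]
opening: 1.001
gripper_force: 0.0
```

```bash
python3 - <<'E'
from rig import *
import cv2,numpy as np
o=get_obs();print(o['clock'],o['position'].round(4),o['tcp_rot'].round(3).tolist())
c=camera('wrist');np.savez('pics/w1.npz',**c)
d=camera('scene');np.savez('pics/sc1.npz',**d)
cv2.imwrite('pics/w1.png',np.vstack([c['image'][:,:,::-1][:, :],])) 
V=c['view'];print((-V[:3,:3].T@V[:3,3]).round(3),V[:3,:3].round(2).tolist())
E
```

```text
4.65 [ 0.4889 -0.1429  0.2012] [[-0.054, 0.999, -0.0], [0.999, 0.054, 0.0], [0.0, 0.0, -1.0]]
[ 0.486 -0.069  0.344] [[1.0, 0.05, 0.0], [0.05, -0.96, 0.29], [0.02, -0.29, -0.96]]
```

View pics/w1.png

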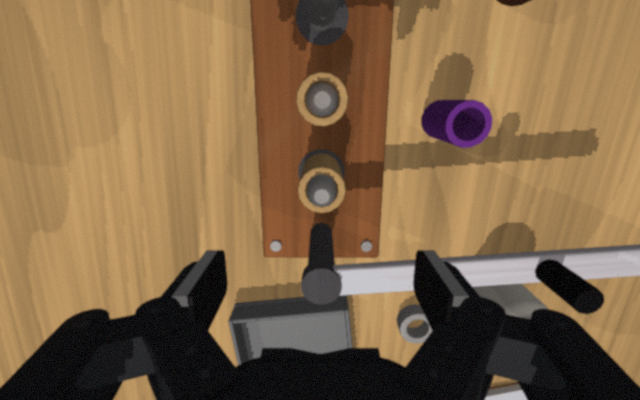

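The wrist view shows the bar wide open, shaft tips 0 and 1 at (322,195) and (322,101), and the tray below. I'll check the shaft positions with these.

```bash
python3 - <<'E'
from h import *
c=dict(np.load('pics/w1.npz'))
for n,p,z in [('s0',(321.5,195),.106),('s1',(322,100.5),.106),('s2',(323,8),.106),('hinge',(320.5,285),.125),('worn0',(322,189.5),.09),('worn1',(322.5,99),.09),('colB',(414,324),.02),('trayTL',(233,318),.034),('trayTR',(349,308),.034)]: print(n,onz(c,*p,z)[:2].round(4))
g=cv2.cvtColor(c['image'],cv2.COLOR_RGB2GRAY)
cs=[((321,195),.106),((322,100),.106)]
for (u,v),z in cs:
    r=g[v-12:v+13,u-12:u+13]; m=(r>np.percentile(r,82)).astype('u1'); print(cv2.connectedComponentsWithStats(m)[2:][0][1:].tolist(),cv2.connectedComponentsWithStats(m)[3][1:].round(1).tolist())
E
```

```text
s0 [ 0.4916 -0.1412]
s1 [ 0.488  -0.0708]
s2 [ 0.4854 -0.0123]
hinge [ 0.4944 -0.209 ]
worn0 [ 0.4921 -0.1413]
worn1 [ 0.4885 -0.0698]
colB [ 0.6144 -0.324 ]
trayTL [ 0.4003 -0.3156]
trayTR [ 0.5321 -0.2953]
[[7, 8, 12, 11, 89], [0, 21, 4, 4, 9], [23, 22, 2, 3, 4]] [[13.0, 12.5], [0.9, 23.0], [23.2, 22.8]]
[[6, 5, 13, 13, 82], [9, 16, 4, 3, 6]] [[13.5, 10.7], [10.2, 17.3]]
```

{"op": "play_rows", "data": {"xyz": [[0.001,0.0015,0.03],[0.001,0.0015,0.07],[0.001,0.0015,0.11],[0.001,0.0015,0.135],[0.001,0.0015,0.145],[0.001,0.0015,0.145],[0.001,0.0015,0.145],[0.001,0.0015,0.145],[0.001,0.0015,0.145],[0.001,0.0015,0.145],[0.001,0.0015,0.145]], "roll": [0,0,0,0,0,0,0,0,0,0,0], "hand": [1,1,1,1,1,0.4,0.3,0.3,0.3,0.3,0.3], "grip_force": 30}}

```text
clock: 6.12
position: [0.4912, -0.1424, 0.0578]
tcp_rot: [[-0.054, 0.999, 0.003], [0.999, 0.054, -0.001], [-0.001, 0.003, -1.0]]
force: [-0.6, -0.1, 6.8]
opening: 0.463
gripper_force: 30.3
```

{"op": "play_rows", "data": {"xyz": [[0,0,-0.04],[0,0,-0.09],[0,0,-0.13],[-0.03,0,-0.13],[-0.065,-0.001,-0.13],[-0.1,-0.003,-0.13],[-0.135,-0.005,-0.13],[-0.17,-0.007,-0.13],[-0.2,-0.009,-0.13],[-0.2185,-0.009,-0.13],[-0.2185,-0.009,-0.13],[-0.2185,-0.009,-0.13]], "roll": [0,0,0,0.18,0.36,0.54,0.72,0.9,1.08,1.26,1.43,1.484], "hand": [0.3,0.3,0.3,0.3,0.3,0.3,0.3,0.3,0.3,0.3,0.3,0.3]}}

```text
clock: 7.62
position: [0.4929, -0.361, 0.186]
tcp_rot: [[0.991, 0.137, -0.0], [0.137, -0.991, 0.0], [-0.0, -0.001, -1.0]]
force: [-0.9, -0.1, -0.3]
opening: 0.46
gripper_force: 31.9
```

{"op": "play_rows", "data": {"xyz": [[0,0,0],[0,0,0.04],[0,0,0.09],[0,0,0.13],[0,0,0.143],[0,0,0.143],[0,0,0.143],[0,0,0.143],[0,0,0.1],[0,0,0.05],[0,0,0],[0,0,0]], "roll": [0,0,0,0,0,0,0,0,0,0,0,0], "hand": [0.3,0.3,0.3,0.3,0.3,0.3,0.8,0.8,0.9,0.9,1,1]}}

```text
clock: 9.12
position: [0.4948, -0.3621, 0.1926]
tcp_rot: [[0.99, 0.14, 0.008], [0.141, -0.99, -0.007], [0.007, 0.008, -1.0]]
force: [0.2, -0.3, -0.5]
opening: 1.0
gripper_force: 0.0
```

{"op": "play_rows", "data": {"xyz": [[0.004,-0.03,0],[0.008,-0.065,0],[0.012,-0.1,0],[0.016,-0.135,0],[0.02,-0.17,0],[0.024,-0.205,0],[0.028,-0.24,0],[0.032,-0.275,0],[0.034,-0.288,0],[0.034,-0.288,0],[0.034,-0.288,0.03],[0.034,-0.288,0.06]], "roll": [-0.17,-0.34,-0.51,-0.68,-0.85,-1.02,-1.19,-1.36,-1.484,-1.484,-1.484,-1.484], "hand": [1,1,1,1,1,1,1,1,1,1,1,1]}}

```text
clock: 10.62
position: [0.4864, -0.0717, 0.1255]
tcp_rot: [[-0.05, 0.999, 0.001], [0.999, 0.05, -0.0], [-0.0, 0.001, -1.0]]
force: [0.4, -0.7, -0.7]
opening: 0.999
gripper_force: 0.0
```

{"op": "play_rows", "data": {"xyz": [[0,0,0.02],[0,0,0.05],[0,0,0.069],[0,0,0.069],[0,0,0.069],[0,0,0.069],[0,0,0.069],[0,0,0.069],[0,0,0.069],[0,0,0.069]], "roll": [0,0,0,0,0,0,0,0,0,0], "hand": [1,1,1,1,0.4,0.3,0.3,0.3,0.3,0.3]}}

```text
clock: 11.88
position: [0.487, -0.071, 0.0584]
tcp_rot: [[-0.054, 0.999, 0.002], [0.999, 0.054, -0.001], [-0.001, 0.002, -1.0]]
force: [-1.3, -0.6, 5.1]
opening: 0.455
gripper_force: 30.4
```

{"op": "play_rows", "data": {"xyz": [[0,0,-0.04],[0,0,-0.09],[0,0,-0.13],[-0.04,-0.01,-0.13],[-0.08,-0.02,-0.13],[-0.12,-0.03,-0.13],[-0.16,-0.04,-0.13],[-0.2,-0.05,-0.13],[-0.24,-0.06,-0.13],[-0.28,-0.07,-0.13],[-0.2955,-0.0725,-0.13],[-0.2955,-0.0725,-0.13]], "roll": [0,0,0,0.18,0.36,0.54,0.72,0.9,1.08,1.26,1.43,1.484], "hand": [0.3,0.3,0.3,0.3,0.3,0.3,0.3,0.3,0.3,0.3,0.3,0.3]}}

```text
clock: 13.38
position: [0.4293, -0.3709, 0.1865]
tcp_rot: [[0.991, 0.135, -0.001], [0.135, -0.991, 0.001], [-0.001, -0.001, -1.0]]
force: [0.2, -0.6, -1.4]
opening: 0.454
gripper_force: 32.3
```

{"op": "play_rows", "data": {"xyz": [[0,0,0],[0,0,0.04],[0,0,0.09],[0,0,0.13],[0,0,0.143],[0,0,0.143],[0,0,0.143],[0,0,0.143],[0,0,0.1],[0,0,0.05],[0,0,0],[0,0,-0.02]], "roll": [0,0,0,0,0,0,0,0,0,0,0,0], "hand": [0.3,0.3,0.3,0.3,0.3,0.3,0.8,0.8,0.9,0.9,1,1]}}

```text
clock: 14.88
position: [0.4308, -0.3706, 0.2119]
tcp_rot: [[0.99, 0.141, 0.005], [0.141, -0.99, -0.005], [0.004, 0.005, -1.0]]
force: [1.0, 0.1, 0.6]
opening: 1.004
gripper_force: 0.0
```

```bash
cat > det.py <<'E'
from rig import *
from h import *
def look(tag):
    o=get_obs();print(round(o['clock'],2),o['position'].round(4),o['tcp_rot'].round(3).tolist())
    A=camera('scene');B=camera('side')
    cv2.imwrite(f'pics/{tag}.png',np.hstack([A['image'][120:345,195:445],B['image'][120:345,200:480]])[:,:,::-1].repeat(1,0))
    for n,c in (('scene',A),('side',B)):
        h=cv2.cvtColor(c['image'],cv2.COLOR_RGB2HSV);m=cv2.inRange(h,(0,60,20),(14,255,110))
        k,_,st,ce=cv2.connectedComponentsWithStats(m)
        for i in range(1,k):
            if 180<st[i,4]<700 and st[i,2]<34: print(n,ce[i].round(1),st[i].tolist(),'drum mid',onz(c,*ce[i],.031)[:2].round(4))
    return A,B
E
python3 - <<'E'
from det import *
A,B=look('l1');p=cv2.imread('pics/l1.png');cv2.imwrite('pics/l1.png',cv2.resize(p,None,fx=1.5,fy=1.5))
E
```

```text
14.88 [ 0.4308 -0.3706  0.2119] [[0.99, 0.141, 0.005], [0.141, -0.99, -0.005], [0.004, 0.005, -1.0]]
scene [628.8  74.8] [615, 59, 25, 33, 211] drum mid [-1.1932  0.247 ]
scene [282.6 246.2] [273, 235, 20, 26, 336] drum mid [0.6605 0.05  ]
scene [411.3 265.6] [402, 254, 21, 27, 376] drum mid [0.4347 0.3141]
scene [381.4 291.7] [370, 279, 23, 29, 422] drum mid [0.5513 0.3188]
```

View pics/l1.png

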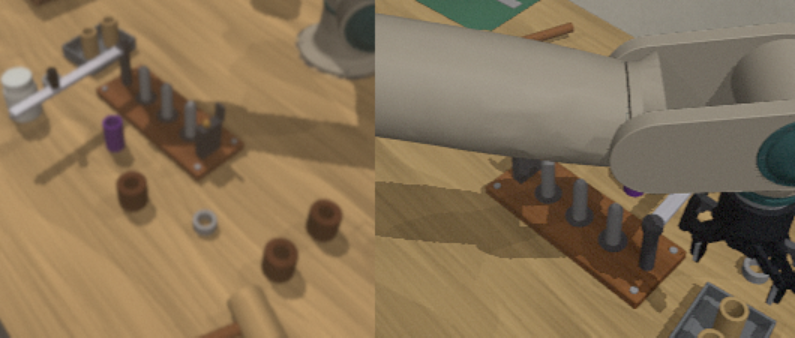

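Both sleeves stand in the tray, all shafts are bare and the drums haven't moved. Now drum A at about (.657,.049). I'll squeeze it at two crossed orientations so it ends up centred in the hand.

{"op": "play_rows", "data": {"xyz": [[0.02,-0.027,0],[0.048,-0.065,0],[0.078,-0.105,0],[0.108,-0.146,0],[0.138,-0.187,0],[0.168,-0.228,0],[0.198,-0.269,0],[0.228,-0.31,0],[0.258,-0.35,0],[0.276,-0.374,0],[0.283,-0.3835,0],[0.283,-0.3835,0]], "roll": [0,0,0,0,0,0,0,0,0,0.04,0.086,0.086], "hand": [1,1,1,1,1,1,1,1,1,1,1,1]}}

```text
clock: 16.48
position: [0.656, 0.0504, 0.2053]
tcp_rot: [[0.998, 0.057, -0.003], [0.057, -0.998, -0.0], [-0.003, -0.0, -1.0]]
force: [-0.2, -0.2, 0.1]
opening: 0.999
gripper_force: 0.0
```

{"op": "play_rows", "data": {"xyz": [[0,0,0.05],[0,0,0.1],[0,0,0.15],[0,0,0.172],[0,0,0.178],[0,0,0.178],[0,0,0.178],[0,0,0.178],[0,0,0.178],[0,0,0.178],[0,0,0.178],[0,0,0.178]], "roll": [0,0,0,0,0,0,0,0,0,0,0,0], "hand": [1,1,1,1,1,0.6,0.5,0.5,0.5,0.5,1,1], "grip_force": 25}}

```text
clock: 17.98
position: [0.6561, 0.0497, 0.0291]
tcp_rot: [[0.998, 0.055, -0.001], [0.055, -0.998, 0.0], [-0.001, -0.0, -1.0]]
force: [-0.8, 0.0, -0.3]
opening: 0.998
gripper_force: 0.0
```

{"op": "play_rows", "data": {"xyz": [[0,0,0],[0,0,0],[0,0,0],[0,0,0],[0,0,0],[0,0,0],[0,0,0],[0,0,0],[0,0,0],[0,0,0],[0,0,0],[0,0,0]], "roll": [-0.18,-0.36,-0.54,-0.72,-0.9,-1.08,-1.26,-1.44,-1.57,-1.57,-1.57,-1.57], "hand": [1,1,1,1,1,1,1,1,1,0.5,0.5,0.5]}}

```text
clock: 19.48
position: [0.6565, 0.0497, 0.0297]
tcp_rot: [[-0.053, 0.999, 0.001], [0.999, 0.053, 0.0], [-0.0, 0.001, -1.0]]
force: [0.7, -0.1, 2.3]
opening: 0.651
gripper_force: 26.9
```

{"op": "play_rows", "data": {"xyz": [[0,0,0],[0,0,0],[0,0,-0.02]], "roll": [0,0,0], "hand": [0.5,0.5,0.5]}}

```text
clock: 19.85
position: [0.6547, 0.0496, 0.0473]
tcp_rot: [[-0.054, 0.999, -0.005], [0.999, 0.054, -0.0], [0.0, -0.005, -1.0]]
force: [0.7, -1.2, -1.4]
opening: 0.649
gripper_force: 27.0
```

Opening 0.65 is 55 mm, so the drum is held and centred. Carrying it to shaft 2.

{"op": "play_rows", "data": {"xyz": [[0,0,-0.05],[0,0,-0.1],[-0.005,-0.02,-0.12],[-0.013,-0.06,-0.12],[-0.022,-0.1,-0.12],[-0.031,-0.14,-0.12],[-0.0386,-0.1755,-0.12],[-0.0386,-0.1759,-0.12],[-0.0386,-0.1759,-0.12],[-0.0386,-0.1759,-0.12]], "roll": [0,0,0,0,0,0,0,0,0,0], "hand": [0.5,0.5,0.5,0.5,0.5,0.5,0.5,0.5,0.5,0.5]}}

```text
clock: 21.1
position: [0.4834, 0.0018, 0.1696]
tcp_rot: [[-0.054, 0.999, 0.0], [0.999, 0.054, 0.0], [0.0, 0.0, -1.0]]
force: [-0.5, 0.3, -1.6]
opening: 0.65
gripper_force: 27.3
```

```bash
python3 - <<'E'
from rig import *
import cv2
o=get_obs();print(o['position'].round(4),o['force'].round(2))
c=camera('wrist');d=camera('scene')
cv2.imwrite('pics/w2.png',np.hstack([cv2.resize(c['image'][:,140:500],(430,478)),cv2.resize(d['image'][130:260,250:350],(370,478))])[:,:,::-1]) if 0 else None
import numpy as np
cv2.imwrite('pics/w2.png',np.hstack([cv2.resize(c['image'][:,140:500],(430,478)),cv2.resize(d['image'][130:260,250:350],(368,478))])[:,:,::-1])
np.savez('pics/w2.npz',**c)
E
```

```text
[0.4834 0.0018 0.1696] [-0.47  0.31 -1.61]
```

View pics/w2.png

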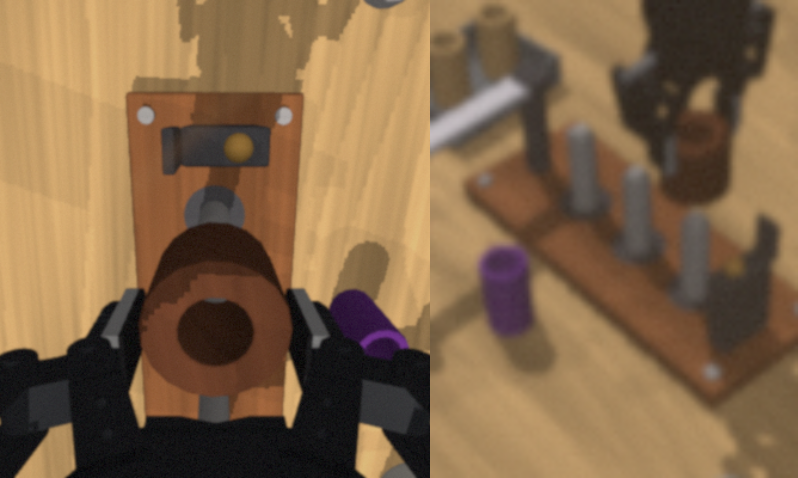

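The wrist view shows the drum centred over the shaft line, with bore and shaft both at column 215. Lowering onto the tip.

{"op": "play_rows", "data": {"xyz": [[0,0,0.02],[0,0,0.03],[0,0,0.036],[0,0,0.042],[0,0,0.048],[0,0,0.052],[0,0,0.052]], "roll": [0,0,0,0,0,0,0], "hand": [0.5,0.5,0.5,0.5,0.5,0.5,0.5]}}

```text
clock: 22.08
position: [0.4826, 0.0016, 0.1171]
tcp_rot: [[-0.054, 0.999, -0.0], [0.999, 0.054, 0.0], [0.0, -0.0, -1.0]]
force: [0.3, 0.3, -1.0]
opening: 0.65
gripper_force: 27.3
```

{"op": "play_rows", "data": {"xyz": [[0,0,0.015],[0,0,0.03],[0,0,0.045],[0,0,0.055],[0,0,0.057],[0,0,0.057],[0,0,0.057],[0,0,0.057],[0,0,0.03],[0,0,-0.02],[0,0,-0.07],[0,0,-0.07]], "roll": [0,0,0,0,0,0,0,0,0,0,0,0], "hand": [0.5,0.5,0.5,0.5,0.5,0.5,1,1,1,1,1,1]}}

```text
clock: 23.58
position: [0.4849, 0.0014, 0.1925]
tcp_rot: [[-0.054, 0.998, 0.01], [0.999, 0.054, -0.001], [-0.001, 0.01, -1.0]]
force: [0.7, -0.1, -0.1]
opening: 1.0
gripper_force: 0.0
```

```bash
python3 - <<'E'
from det import *
look('l2')
E
```

```text
23.57 [0.4849 0.0014 0.1925] [[-0.054, 0.998, 0.01], [0.999, 0.054, -0.001], [-0.001, 0.01, -1.0]]
scene [628.   77.7] [612, 60, 28, 36, 318] drum mid [-1.1579  0.2561]
scene [411.  265.6] [400, 253, 23, 28, 395] drum mid [0.4355 0.3138]
scene [381.1 292.4] [370, 279, 24, 29, 417] drum mid [0.5532 0.3197]
side [260.4 176.1] [251, 165, 19, 24, 268] drum mid [0.5506 0.3182]
side [229.9 195.2] [220, 183, 21, 26, 313] drum mid [0.4341 0.3112]
side [371.3 278.4] [362, 259, 18, 42, 315] drum mid [ 0.508  -0.1663]
```

{"op": "play_rows", "data": {"xyz": [[0.02,0.005,0],[0.055,0.015,0],[0.09,0.025,0],[0.125,0.035,0],[0.16,0.045,0],[0.195,0.055,0],[0.23,0.065,0],[0.265,0.075,0],[0.295,0.082,0],[0.3093,0.0853,0],[0.3093,0.0853,0],[0.3093,0.0853,0.03]], "roll": [0.17,0.34,0.51,0.68,0.85,1.02,1.19,1.36,1.5,1.57,1.57,1.57], "hand": [1,1,1,1,1,1,1,1,1,1,1,1]}}

```text
clock: 25.18
position: [0.5521, 0.3149, 0.1586]
tcp_rot: [[0.998, 0.056, 0.004], [0.056, -0.998, 0.001], [0.004, -0.001, -1.0]]
force: [-0.2, 0.4, -0.1]
opening: 1.001
gripper_force: 0.0
```

{"op": "play_rows", "data": {"xyz": [[0,0,0.05],[0,0,0.1],[0,0,0.123],[0,0,0.128],[0,0,0.128],[0,0,0.128],[0,0,0.128],[0,0,0.128],[0,0,0.128],[0,0,0.128],[0,0,0.128],[0,0,0.128]], "roll": [0,0,0,0,0,0,0,0,0,0,0,0], "hand": [1,1,1,1,1,0.6,0.5,0.5,0.5,0.5,1,1]}}

```text
clock: 26.68
position: [0.5512, 0.315, 0.0292]
tcp_rot: [[0.998, 0.055, -0.0], [0.055, -0.998, -0.0], [-0.0, 0.0, -1.0]]
force: [0.1, 0.1, -1.0]
opening: 0.994
gripper_force: 0.0
```

{"op": "play_rows", "data": {"xyz": [[0,0,0],[0,0,0],[0,0,0],[0,0,0],[0,0,0],[0,0,0],[0,0,0],[0,0,0],[0,0,0],[0,0,0],[0,0,0],[0,0,0]], "roll": [-0.18,-0.36,-0.54,-0.72,-0.9,-1.08,-1.26,-1.44,-1.57,-1.57,-1.57,-1.57], "hand": [1,1,1,1,1,1,1,1,1,0.5,0.5,0.5]}}

```text
clock: 28.18
position: [0.5514, 0.3151, 0.0294]
tcp_rot: [[-0.052, 0.999, 0.0], [0.999, 0.052, 0.0], [0.0, 0.0, -1.0]]
force: [0.1, 0.4, 0.8]
opening: 0.63
gripper_force: 28.3
```

{"op": "play_rows", "data": {"xyz": [[0,0,0],[0,0,0],[0,0,-0.05],[0,0,-0.1],[0,0,-0.14],[0,0,-0.14],[0,0,-0.14]], "roll": [0,0,0,0,0,0,0], "hand": [0.5,0.5,0.5,0.5,0.5,0.5,0.5]}}

```text
clock: 29.05
position: [0.5506, 0.3147, 0.1675]
tcp_rot: [[-0.054, 0.999, -0.002], [0.999, 0.054, -0.001], [-0.001, -0.002, -1.0]]
force: [-0.7, 0.3, -0.8]
opening: 0.636
gripper_force: 28.1
```

{"op": "play_rows", "data": {"xyz": [[-0.02,-0.005,0],[-0.06,-0.013,0],[-0.1,-0.022,0],[-0.14,-0.031,0],[-0.18,-0.04,0],[-0.22,-0.049,0],[-0.26,-0.058,0],[-0.3,-0.067,0],[-0.34,-0.076,0],[-0.37,-0.083,0],[-0.381,-0.0847,0],[-0.381,-0.0847,0]], "roll": [0,0,0,0,0,0,0,0,0,0,0,0], "hand": [0.5,0.5,0.5,0.5,0.5,0.5,0.5,0.5,0.5,0.5,0.5,0.5]}}

```text
clock: 30.55
position: [0.4868, -0.0699, 0.1681]
tcp_rot: [[-0.053, 0.999, -0.002], [0.999, 0.053, 0.001], [0.001, -0.002, -1.0]]
force: [0.0, 0.5, -0.8]
opening: 0.628
gripper_force: 28.1
```

{"op": "play_rows", "data": {"xyz": [[0,0,0],[0,0,0.02],[0,0,0.03],[0,0,0.036],[0,0,0.042],[0,0,0.048],[0,0,0.052],[0,0,0.052]], "roll": [0,0,0,0,0,0,0,0], "hand": [0.5,0.5,0.5,0.5,0.5,0.5,0.5,0.5]}}

```text
clock: 31.55
position: [0.4871, -0.07, 0.1171]
tcp_rot: [[-0.054, 0.999, -0.0], [0.999, 0.054, 0.0], [0.0, -0.0, -1.0]]
force: [-0.7, -0.5, -1.2]
opening: 0.633
gripper_force: 28.1
```

{"op": "play_rows", "data": {"xyz": [[0,0,0.015],[0,0,0.03],[0,0,0.045],[0,0,0.055],[0,0,0.057],[0,0,0.057],[0,0,0.057],[0,0,0.057],[0,0,0.03],[0,0,-0.02],[0,0,-0.07],[0,0,-0.07]], "roll": [0,0,0,0,0,0,0,0,0,0,0,0], "hand": [0.5,0.5,0.5,0.5,0.5,0.5,1,1,1,1,1,1]}}

```text
clock: 33.05
position: [0.4893, -0.0704, 0.1926]
tcp_rot: [[-0.054, 0.998, 0.01], [0.999, 0.054, -0.002], [-0.003, 0.01, -1.0]]
force: [0.0, -0.3, -0.6]
opening: 1.003
gripper_force: 0.0
```

```bash
python3 - <<'E'
from det import *
A,B=look('l3');p=cv2.imread('pics/l3.png');cv2.imwrite('pics/l3.png',cv2.resize(p,None,fx=1.5,fy=1.5))
E
```

```text
33.05 [ 0.4893 -0.0704  0.1926] [[-0.054, 0.998, 0.01], [0.999, 0.054, -0.002], [-0.003, 0.01, -1.0]]
scene [626.4  77.7] [609, 61, 31, 32, 286] drum mid [-1.1518  0.2514]
scene [300.  118.2] [289, 101, 25, 35, 243] drum mid [ 0.2417 -0.4306]
scene [411.2 265.7] [400, 253, 23, 28, 403] drum mid [0.4353 0.3144]
side [229.2 194. ] [220, 183, 21, 26, 299] drum mid [0.4353 0.3167]
side [371.6 279. ] [362, 262, 19, 39, 312] drum mid [ 0.5071 -0.168 ]
```

View pics/l3.png

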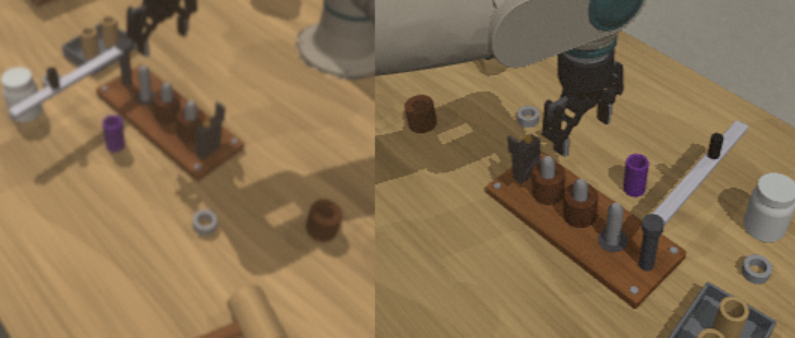

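Both drums are seated on shafts 2 and 1. Now drum B at (.439,.311).

{"op": "play_rows", "data": {"xyz": [[0.02,-0.001,0],[0.06,-0.004,0],[0.1,-0.007,0],[0.14,-0.01,0],[0.18,-0.013,0],[0.22,-0.016,0],[0.26,-0.019,0],[0.3,-0.022,0],[0.34,-0.025,0],[0.37,-0.027,0],[0.3826,-0.0274,0],[0.3826,-0.0274,0.02]], "roll": [0.17,0.34,0.51,0.68,0.85,1.02,1.19,1.36,1.5,1.57,1.57,1.57], "hand": [1,1,1,1,1,1,1,1,1,1,1,1]}}

```text
clock: 34.65
position: [0.4395, 0.3112, 0.1674]
tcp_rot: [[0.998, 0.058, 0.001], [0.058, -0.998, 0.001], [0.001, -0.001, -1.0]]
force: [-0.2, 0.3, -0.5]
opening: 1.001
gripper_force: 0.0
```

{"op": "play_rows", "data": {"xyz": [[0,0,0.05],[0,0,0.1],[0,0,0.133],[0,0,0.138],[0,0,0.138],[0,0,0.138],[0,0,0.138],[0,0,0.138],[0,0,0.138],[0,0,0.138],[0,0,0.138],[0,0,0.138]], "roll": [0,0,0,0,0,0,0,0,0,0,0,0], "hand": [1,1,1,1,1,0.6,0.5,0.5,0.5,0.5,1,1]}}

```text
clock: 36.15
position: [0.4393, 0.3106, 0.0295]
tcp_rot: [[0.998, 0.055, 0.0], [0.055, -0.998, 0.0], [0.0, -0.0, -1.0]]
force: [-0.2, -0.1, -0.3]
opening: 1.0
gripper_force: 0.0
```

{"op": "play_rows", "data": {"xyz": [[0,0,0],[0,0,0],[0,0,0],[0,0,0],[0,0,0],[0,0,0],[0,0,0],[0,0,0],[0,0,0],[0,0,0],[0,0,0],[0,0,0]], "roll": [-0.18,-0.36,-0.54,-0.72,-0.9,-1.08,-1.26,-1.44,-1.57,-1.57,-1.57,-1.57], "hand": [1,1,1,1,1,1,1,1,1,0.5,0.5,0.5]}}

```text
clock: 37.65
position: [0.4394, 0.3107, 0.0296]
tcp_rot: [[-0.052, 0.999, 0.001], [0.999, 0.052, 0.0], [0.0, 0.001, -1.0]]
force: [0.1, 0.3, 1.6]
opening: 0.645
gripper_force: 26.9
```

{"op": "play_rows", "data": {"xyz": [[0,0,0],[0,0,0],[0,0,-0.05],[0,0,-0.1],[0,0,-0.14],[0,0,-0.14],[0,0,-0.14]], "roll": [0,0,0,0,0,0,0], "hand": [0.5,0.5,0.5,0.5,0.5,0.5,0.5]}}

```text
clock: 38.52
position: [0.4386, 0.3102, 0.1676]
tcp_rot: [[-0.054, 0.999, -0.002], [0.999, 0.054, -0.001], [-0.001, -0.002, -1.0]]
force: [-1.1, -0.6, -2.1]
opening: 0.646
gripper_force: 27.8
```

{"op": "play_rows", "data": {"xyz": [[-0.02,0.001,0],[-0.06,0.003,0],[-0.105,0.006,0],[-0.15,0.009,0],[-0.195,0.012,0],[-0.24,0.015,0],[-0.285,0.018,0],[-0.33,0.02,0],[-0.375,0.023,0],[-0.42,0.026,0],[-0.446,0.0273,0],[-0.4544,0.0273,0]], "roll": [0,0,0,0,0,0,0,0,0,0,0,0], "hand": [0.5,0.5,0.5,0.5,0.5,0.5,0.5,0.5,0.5,0.5,0.5,0.5]}}

```text
clock: 40.02
position: [0.4898, -0.1434, 0.1678]
tcp_rot: [[-0.051, 0.999, -0.003], [0.999, 0.051, 0.001], [0.001, -0.003, -1.0]]
force: [-0.3, 1.2, -2.0]
opening: 0.646
gripper_force: 27.8
```

{"op": "play_rows", "data": {"xyz": [[0,0,0],[0,0,0],[0,0,0.02],[0,0,0.03],[0,0,0.036],[0,0,0.042],[0,0,0.048],[0,0,0.052],[0,0,0.052]], "roll": [0,0,0,0,0,0,0,0,0], "hand": [0.5,0.5,0.5,0.5,0.5,0.5,0.5,0.5,0.5]}}

```text
clock: 41.15
position: [0.4909, -0.1417, 0.1171]
tcp_rot: [[-0.054, 0.999, -0.0], [0.999, 0.054, 0.0], [0.0, -0.0, -1.0]]
force: [-0.1, 0.3, -1.9]
opening: 0.643
gripper_force: 27.7
```

{"op": "play_rows", "data": {"xyz": [[0,0,0.015],[0,0,0.03],[0,0,0.045],[0,0,0.055],[0,0,0.057],[0,0,0.057],[0,0,0.057],[0,0,0.057],[0,0,0.03],[0,0,-0.02],[0,0,-0.07],[0,0,-0.07]], "roll": [0,0,0,0,0,0,0,0,0,0,0,0], "hand": [0.5,0.5,0.5,0.5,0.5,0.5,1,1,1,1,1,1]}}

```text
clock: 42.65
position: [0.4931, -0.1424, 0.1927]
tcp_rot: [[-0.054, 0.998, 0.009], [0.999, 0.054, -0.003], [-0.004, 0.009, -1.0]]
force: [0.2, 0.9, -1.1]
opening: 1.003
gripper_force: 0.0
```

```bash
cat >> det.py <<'E'
def collars(A,B):
    for n,c in (('scene',A),('side',B)):
        h=cv2.cvtColor(c['image'],cv2.COLOR_RGB2HSV);m=cv2.inRange(h,(0,0,70),(179,60,215))
        k,_,st,ce=cv2.connectedComponentsWithStats(m)
        for i in range(1,k):
            q=onz(c,*ce[i],.012)[:2]
            if 40<st[i,4]<350 and st[i,2]<30 and st[i,3]<30 and .3<np.hypot(*q)<.78: print(n,ce[i].round(1),st[i].tolist(),'grey',q.round(4))
E
python3 - <<'E'
from det import *
A,B=look('l4');collars(A,B);p=cv2.imread('pics/l4.png');cv2.imwrite('pics/l4.png',cv2.resize(p,None,fx=1.5,fy=1.5))
E
```

```text
42.65 [ 0.4931 -0.1424  0.1927] [[-0.054, 0.998, 0.009], [0.999, 0.054, -0.003], [-0.004, 0.009, -1.0]]
scene [150.   23.4] [142, 1, 17, 42, 183] drum mid [ 0.3231 -1.8195]
scene [368.9  59.2] [354, 47, 26, 28, 385] drum mid [-0.3529 -0.6458]
scene [626.6  79.2] [614, 63, 26, 31, 235] drum mid [-1.1364  0.2581]
scene [306.7  80.3] [297, 71, 21, 22, 259] drum mid [ 0.0279 -0.6648]
scene [362.3  68.9] [356, 64, 13, 11, 82] grey [-0.2811 -0.6162]
scene [283.6  90.4] [274, 89, 20, 4, 59] grey [ 0.1452 -0.6844]
scene [290.7 169.7] [288, 164, 7, 12, 70] grey [ 0.4426 -0.2162]
scene [305.7 181.4] [303, 175, 7, 13, 73] grey [ 0.4385 -0.1365]
scene [321.6 193.9] [318, 188, 8, 12, 77] grey [ 0.4352 -0.0566]
scene [331.  267.7] [324, 260, 15, 16, 166] grey [0.5938 0.1773]
side [301.7 197.3] [295, 191, 15, 14, 164] grey [0.5912 0.1767]
side [314.8 231.3] [311, 224, 9, 15, 105] grey [0.5267 0.0513]
side [337.  246.5] [333, 239, 9, 15, 122] grey [ 0.5317 -0.028 ]
side [360.2 262.9] [356, 255, 10, 16, 128] grey [ 0.5354 -0.1068]
side [454.5 298.9] [445, 290, 20, 20, 250] grey [ 0.6161 -0.3304]
```

View pics/l4.png

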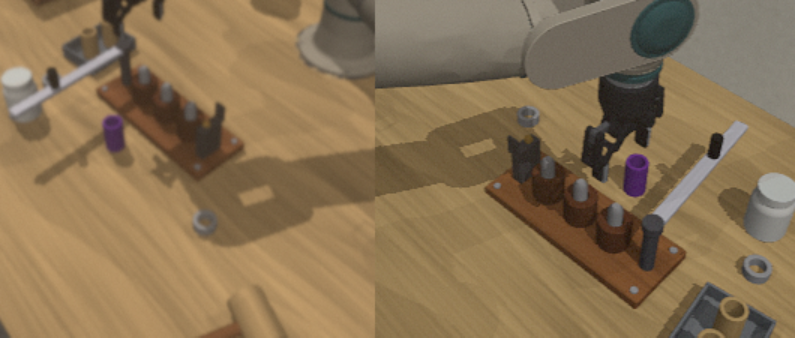

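All three drums are seated. Collars next: A at (.593,.177), B at (.6165,-.3285).

{"op": "play_rows", "data": {"xyz": [[0.02,0.008,0],[0.055,0.021,0],[0.09,0.034,0],[0.125,0.047,0],[0.16,0.061,0],[0.195,0.074,0],[0.23,0.087,0],[0.265,0.101,0],[0.295,0.112,0],[0.3128,0.1191,0],[0.3128,0.1191,0],[0.3128,0.1191,0.03]], "roll": [0.17,0.34,0.51,0.68,0.85,1.02,1.19,1.36,1.5,1.57,1.57,1.57], "hand": [0.8,0.8,0.8,0.8,0.8,0.8,0.8,0.8,0.8,0.8,0.8,0.8]}}

```text
clock: 44.25
position: [0.5939, 0.1767, 0.1585]
tcp_rot: [[0.998, 0.056, 0.004], [0.056, -0.998, 0.0], [0.004, -0.0, -1.0]]
force: [-0.3, -0.6, -0.2]
opening: 0.796
gripper_force: 0.0
```

{"op": "play_rows", "data": {"xyz": [[0,0,0.05],[0,0,0.1],[0,0,0.138],[0,0,0.152],[0,0,0.153],[0,0,0.153],[0,0,0.153],[0,0,0.153],[0,0,0.153],[0,0,0.153]], "roll": [0,0,0,0,0,0,0,0,0,0], "hand": [0.8,0.8,0.8,0.8,0.8,0.5,0.4,0.4,0.4,0.4]}}

```text
clock: 45.5
position: [0.5944, 0.1773, 0.0066]
tcp_rot: [[0.998, 0.055, 0.004], [0.055, -0.998, 0.001], [0.004, -0.0, -1.0]]
force: [-0.4, -0.7, 7.6]
opening: 0.495
gripper_force: 26.6
```

{"op": "play_rows", "data": {"xyz": [[0,0,0],[0,0,0],[0,0,0],[0,0,0],[0,0,0],[0,0,0],[0,0,0],[0,0,0],[0,0,0],[0,0,0],[0,0,0],[0,0,0]], "roll": [0,0,-0.18,-0.36,-0.54,-0.72,-0.9,-1.08,-1.26,-1.44,-1.57,-1.57], "hand": [0.8,0.8,0.8,0.8,0.8,0.8,0.8,0.8,0.8,0.8,0.8,0.8]}}

```text
clock: 47.0
position: [0.5929, 0.1771, 0.0041]
tcp_rot: [[-0.053, 0.999, -0.0], [0.999, 0.053, -0.0], [-0.0, -0.0, -1.0]]
force: [0.5, -0.5, 1.1]
opening: 0.803
gripper_force: 0.0
```

{"op": "play_rows", "data": {"xyz": [[0,0,0],[0,0,0],[0,0,0],[0,0,0],[0,0,0],[0,0,-0.03],[0,0,-0.08],[0,0,-0.13],[0,0,-0.15],[0,0,-0.15],[0,0,-0.15]], "roll": [0,0,0,0,0,0,0,0,0,0,0], "hand": [0.5,0.4,0.4,0.4,0.4,0.4,0.4,0.4,0.4,0.4,0.4], "grip_force": 30}}

```text
clock: 48.38
position: [0.592, 0.1768, 0.1513]
tcp_rot: [[-0.054, 0.999, -0.004], [0.999, 0.054, -0.001], [-0.001, -0.004, -1.0]]
force: [-0.2, -0.0, -1.6]
opening: 0.498
gripper_force: 30.8
```

{"op": "play_rows", "data": {"xyz": [[-0.025,-0.018,0],[-0.065,-0.046,0],[-0.105,-0.074,0],[-0.145,-0.102,0],[-0.1692,-0.1191,0],[-0.1692,-0.1191,0],[-0.1692,-0.1191,0],[-0.1692,-0.1191,0.03],[-0.1692,-0.1191,0.04],[-0.1692,-0.1191,0.047],[-0.1692,-0.1191,0.054],[-0.1692,-0.1191,0.054]], "roll": [0,0,0,0,0,0,0,0,0,0,0,0], "hand": [0.4,0.4,0.4,0.4,0.4,0.4,0.4,0.4,0.4,0.4,0.4,0.4]}}

```text
clock: 49.88
position: [0.4832, 0.0018, 0.1002]
tcp_rot: [[-0.054, 0.999, -0.0], [0.999, 0.054, 0.0], [0.0, -0.0, -1.0]]
force: [0.1, 0.3, -1.0]
opening: 0.505
gripper_force: 30.9
```

{"op": "play_rows", "data": {"xyz": [[0,0,0.008],[0,0,0.016],[0,0,0.018],[0,0,0.018],[0,0,0.018],[0,0,0.018],[0,0,0],[0,0,-0.04],[0,0,-0.087],[0,0,-0.087]], "roll": [0,0,0,0,0,0,0,0,0,0], "hand": [0.4,0.4,0.4,0.4,0.8,0.8,0.8,0.8,0.8,0.8]}}

```text
clock: 51.12
position: [0.4852, 0.0016, 0.192]
tcp_rot: [[-0.054, 0.998, 0.009], [0.999, 0.054, -0.001], [-0.001, 0.009, -1.0]]
force: [-0.0, 0.1, -0.3]
opening: 0.797
gripper_force: 0.0
```

```bash
python3 - <<'E'
from det import *
A,B=look('l5');collars(A,B)
E
```

```text
51.12 [0.4852 0.0016 0.192 ] [[-0.054, 0.998, 0.009], [0.999, 0.054, -0.001], [-0.001, 0.009, -1.0]]
scene [152.8  15.4] [137, 0, 32, 32, 244] drum mid [ 0.2582 -1.9439]
scene [321.2 113.7] [310, 111, 23, 6, 80] grey [ 0.1353 -0.427 ]
scene [290.7 169.7] [288, 164, 7, 12, 72] grey [ 0.4426 -0.2163]
scene [305.8 181.5] [303, 175, 7, 13, 76] grey [ 0.4388 -0.1358]
scene [321.3 194. ] [314, 187, 15, 15, 175] grey [ 0.4361 -0.0571]
side [315.1 231.7] [306, 224, 19, 17, 257] grey [0.5261 0.0498]
side [337.  246.5] [333, 239, 9, 16, 123] grey [ 0.5316 -0.0281]
side [360.1 262.9] [356, 255, 10, 16, 134] grey [ 0.5352 -0.1065]
side [454.4 299. ] [445, 290, 20, 20, 242] grey [ 0.6157 -0.3303]
```

Collar A is on shaft 2 and collar B hasn't moved. I'll approach B with the gripper turned face-on to the jar and roll it only when raised, so it clears the jar.

{"op": "play_rows", "data": {"xyz": [[-0.02,0.007,0],[-0.055,0.019,0],[-0.09,0.031,0],[-0.125,0.043,0],[-0.16,0.055,0],[-0.195,0.067,0],[-0.23,0.079,0],[-0.265,0.091,0],[-0.3,0.103,0],[-0.325,0.112,0],[-0.3354,0.1152,0],[-0.3354,0.1152,0]], "roll": [0.15,0.3,0.45,0.6,0.75,0.9,1.05,1.174,1.174,1.174,1.174,1.174], "hand": [0.75,0.75,0.75,0.75,0.75,0.75,0.75,0.75,0.75,0.75,0.75,0.75]}}

```text
clock: 52.72
position: [0.6161, -0.3269, 0.1859]
tcp_rot: [[0.9, 0.435, -0.002], [0.435, -0.9, 0.001], [-0.001, -0.002, -1.0]]
force: [-0.4, -0.2, 0.8]
opening: 0.747
gripper_force: 0.0
```

```bash
python3 - <<'E'
from rig import *
from h import *
o=get_obs();print(o['position'].round(4))
c=camera('wrist');np.savez('pics/w3.npz',**c);cv2.imwrite('pics/w3.png',c['image'][:,:,::-1])
q=c['camera_matrix']@(c['view']@np.array([.616,-.327,.02,1]))[:3];print(q[:2]/q[2])
h=cv2.cvtColor(c['image'],cv2.COLOR_RGB2HSV);m=cv2.inRange(h,(0,0,70),(179,60,215))
k,_,st,ce=cv2.connectedComponentsWithStats(m)
for i in range(1,k):
    if 200<st[i,4]: print(ce[i].round(1),st[i].tolist(),onz(c,*ce[i],.015)[:2].round(4))
E
```

```text
[ 0.6161 -0.3269  0.1859]
[319.23270515 177.46325128]
[131.4 142.7] [93, 0, 86, 279, 10315] [ 0.5664 -0.1474]
[563.9  78. ] [469, 0, 171, 160, 21650] [ 0.7983 -0.4898]
[325.3  60.3] [280, 10, 92, 102, 7434] [ 0.7158 -0.2848]
[323.  174.2] [302, 152, 44, 45, 1017] [ 0.6196 -0.3295]
[ 50.4 235.8] [23, 217, 59, 35, 1212] [ 0.433  -0.0979]
[293.5 287.4] [241, 242, 118, 111, 3884] [ 0.4883 -0.3567]
[226.9 268.7] [213, 244, 32, 50, 392] [ 0.4778 -0.281 ]
[412.9 268.9] [395, 244, 33, 50, 417] [ 0.5668 -0.4653]
```

View pics/w3.png

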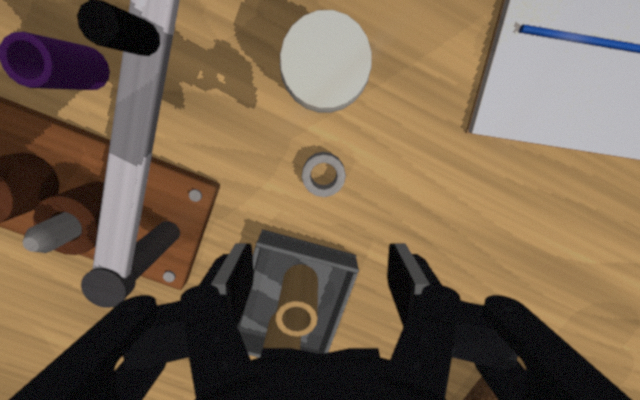

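Collar B is at (323,174), about 1–2 mm from prediction. The jar is at (325,60) with room to spare. Gripping it.

{"op": "play_rows", "data": {"xyz": [[0.001,0.0015,0.05],[0.001,0.0015,0.11],[0.001,0.0015,0.16],[0.001,0.0015,0.18],[0.001,0.0015,0.181],[0.001,0.0015,0.181],[0.001,0.0015,0.181],[0.001,0.0015,0.181],[0.001,0.0015,0.181],[0.001,0.0015,0.181],[0.001,0.0015,0.181],[0.001,0.0015,0.12]], "roll": [0,0,0,0,0,0,0,0,0,0,0,0], "hand": [0.75,0.75,0.75,0.75,0.75,0.5,0.4,0.4,0.4,0.75,0.75,0.75]}}

```text
clock: 54.28
position: [0.6147, -0.326, 0.0608]
tcp_rot: [[0.9, 0.436, -0.011], [0.436, -0.9, 0.007], [-0.007, -0.011, -1.0]]
force: [0.5, -0.9, 0.2]
opening: 0.747
gripper_force: 0.0
```

{"op": "play_rows", "data": {"xyz": [[0,0,0],[0,0,0],[0,0,0],[0,0,0],[0,0,0],[0,0,0],[0,0,0],[0,0,0],[0,0,0],[0,0,0],[0,0,0.03],[0,0,0.055]], "roll": [-0.18,-0.36,-0.54,-0.72,-0.9,-1.08,-1.26,-1.44,-1.57,-1.57,-1.57,-1.57], "hand": [0.75,0.75,0.75,0.75,0.75,0.75,0.75,0.75,0.75,0.75,0.75,0.75]}}

```text
clock: 55.78
position: [0.6178, -0.3284, 0.0122]
tcp_rot: [[-0.432, 0.902, 0.0], [0.902, 0.432, -0.001], [-0.001, -0.0, -1.0]]
force: [0.0, -3.5, 4.6]
opening: 0.75
gripper_force: 0.9
```

{"op": "play_rows", "data": {"xyz": [[0,0,0.006],[0,0,0.006],[0,0,0.006],[0,0,0.006],[0,0,0.006],[0,0,0.006],[0,0,0.006],[0,0,-0.03],[0,0,-0.08],[0,0,-0.13],[0,0,-0.15],[0,0,-0.15]], "roll": [0,0,0,0,0,0,0,0,0,0,0,0], "hand": [0.75,0.75,0.5,0.4,0.4,0.4,0.4,0.4,0.4,0.4,0.4,0.4]}}

```text
clock: 57.28
position: [0.6183, -0.3281, 0.163]
tcp_rot: [[-0.435, 0.9, 0.002], [0.9, 0.435, -0.001], [-0.002, 0.001, -1.0]]
force: [-0.6, 0.1, -2.0]
opening: 0.497
gripper_force: 30.8
```

A small contact force showed on the way down. I'll check how the collar sits in the hand before placing.

```bash
python3 - <<'E'
from rig import *
from h import *
o=get_obs();print(o['position'].round(4),o['force'].round(2))
c=camera('wrist');d=camera('side')
cv2.imwrite('pics/w4.png',np.hstack([cv2.resize(c['image'][100:,140:500],(480,400)),cv2.resize(d['image'][180:320,400:500],(300,400))])[:,:,::-1])
E
```

```text
[ 0.6183 -0.3281  0.163 ] [-0.61  0.1  -2.03]
```

View pics/w4.png

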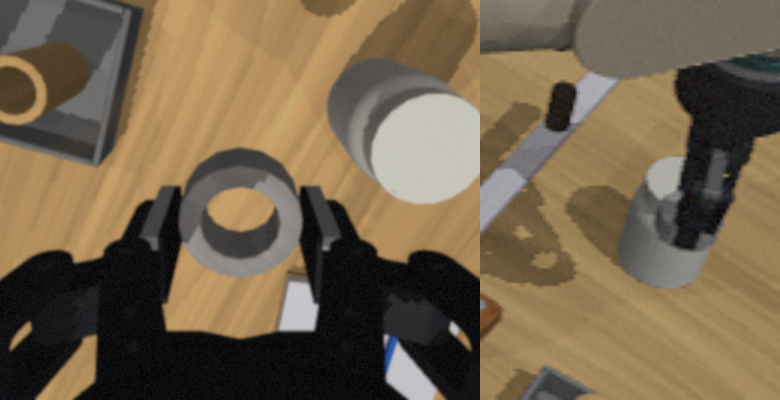

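```bash
python3 - <<'E'
from rig import *
from h import *
def pr(c,p):
    q=c['camera_matrix']@(c['view']@np.r_[p,1])[:3];return (q[:2]/q[2]).round(1)
c=camera('wrist');o=get_obs();T=o['position'];x=o['tcp_rot'][:,0]
for h in (.008,.014,.02): print(h,pr(c,T+[0,0,h]),pr(c,T+[0,0,h]+.005*x))
w=dict(np.load('pics/w2.npz'));print(pr(w,np.array([.4834,.0018,.1696+.022])))
E
```

```text
0.008 [317.4 260.2] [317.4 250.6]
0.014 [317.3 266.6] [317.2 256.7]
0.02 [317.2 273.6] [317.1 263.3]
[317.3 277.8]
```

The collar is level and centred. Placing it on shaft 1.

{"op": "play_rows", "data": {"xyz": [[0.02,0,0],[0.06,-0.001,0],[0.1,-0.002,0],[0.14,-0.003,0],[0.18,-0.004,0],[0.22,-0.004,0],[0.26,-0.005,0],[0.28,-0.0057,0],[0.2892,-0.0057,0],[0.2892,-0.0057,0],[0.2892,-0.0057,0],[0.2892,-0.0057,0.02]], "roll": [0.05,0.12,0.19,0.26,0.33,0.396,0.396,0.396,0.396,0.396,0.396,0.396], "hand": [0.4,0.4,0.4,0.4,0.4,0.4,0.4,0.4,0.4,0.4,0.4,0.4]}}

```text
clock: 58.92
position: [0.4883, -0.071, 0.1435]
tcp_rot: [[-0.053, 0.999, 0.004], [0.999, 0.053, -0.001], [-0.001, 0.004, -1.0]]
force: [0.4, -0.5, -1.7]
opening: 0.495
gripper_force: 30.8
```

{"op": "play_rows", "data": {"xyz": [[0,0,0.01],[0,0,0.02],[0,0,0.026],[0,0,0.032],[0,0,0.037],[0,0,0.042],[0,0,0.042]], "roll": [0,0,0,0,0,0,0], "hand": [0.4,0.4,0.4,0.4,0.4,0.4,0.4]}}

```text
clock: 59.8
position: [0.4868, -0.0699, 0.0999]
tcp_rot: [[-0.054, 0.999, -0.001], [0.999, 0.054, 0.0], [0.0, -0.001, -1.0]]
force: [0.4, 0.2, -1.1]
opening: 0.496
gripper_force: 30.8
```

{"op": "play_rows", "data": {"xyz": [[0,0,0.008],[0,0,0.016],[0,0,0.018],[0,0,0.018],[0,0,0.018],[0,0,0.018],[0,0,0],[0,0,-0.04],[0,0,-0.09],[0,0,-0.11],[0,0,-0.11],[0,0,-0.11]], "roll": [0,0,0,0,0,0,0,0,0,0,0,0], "hand": [0.4,0.4,0.4,0.4,0.8,0.8,0.8,0.8,0.8,0.8,0.8,0.8]}}

```text
clock: 61.3
position: [0.4866, -0.0699, 0.2095]
tcp_rot: [[-0.054, 0.999, -0.001], [0.999, 0.054, 0.0], [0.0, -0.001, -1.0]]
force: [-0.7, 0.7, 0.1]
opening: 0.801
gripper_force: 0.0
```

```bash
python3 - <<'E'
from rig import *
from h import *
print(get_obs()['position'].round(4))
d=camera('scene');c=camera('side');np.savez('pics/s6.npz',**c)
cv2.imwrite('pics/w5.png',np.hstack([cv2.resize(d['image'][130:250,200:350],(400,320)),cv2.resize(c['image'][170:320,270:470],(400,320))])[:,:,::-1])
E
```

```text
[ 0.4866 -0.0699  0.2095]
```

View pics/w5.png

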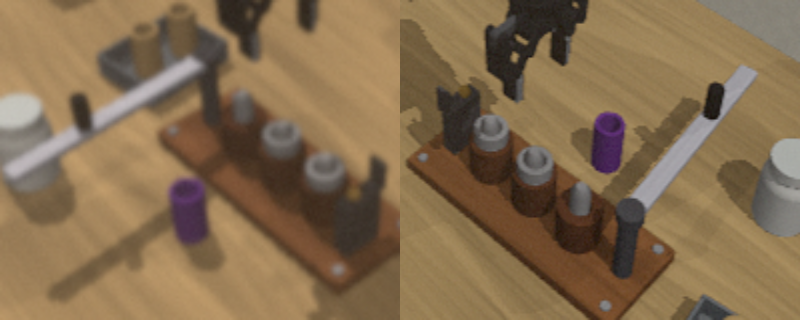

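Every drum and collar is home, and the jar and purple tube haven't moved. Going back to the knob.

{"op": "play_rows", "data": {"xyz": [[-0.01,0.015,0],[-0.025,0.035,0],[-0.04,0.056,0],[-0.055,0.077,0],[-0.07,0.098,0],[-0.085,0.119,0],[-0.1,0.14,0],[-0.115,0.161,0],[-0.1248,0.1747,0],[-0.1248,0.1747,0],[-0.1248,0.1747,0],[-0.1248,0.1747,0.02]], "roll": [0.17,0.34,0.51,0.68,0.85,1.02,1.19,1.36,1.474,1.474,1.474,1.474], "hand": [0.7,0.7,0.7,0.7,0.7,0.7,0.7,0.7,0.7,0.7,0.7,0.7]}}

```text
clock: 62.9
position: [0.6685, -0.1849, 0.1925]
tcp_rot: [[0.988, 0.152, 0.004], [0.152, -0.988, -0.001], [0.004, 0.002, -1.0]]
force: [0.0, -0.3, -0.4]
opening: 0.701
gripper_force: 0.0
```

{"op": "play_rows", "data": {"xyz": [[0,0,0.03],[0,0,0.055],[0,0,0.0575],[0,0,0.0575],[0,0,0.0575],[0,0,0.0575],[0,0,0.0575],[0,0,0.0575],[0,0,0.0575]], "roll": [0,0,0,0,0,0,0,0,0], "hand": [0.7,0.7,0.7,0.7,0.3,0.1,0.1,0.1,0.1], "grip_force": 30}}

```text
clock: 64.03
position: [0.6686, -0.1853, 0.134]
tcp_rot: [[0.989, 0.15, 0.002], [0.15, -0.989, -0.001], [0.002, 0.001, -1.0]]
force: [-0.8, 1.0, 4.9]
opening: 0.224
gripper_force: 29.3
```

{"op": "play_rows", "data": {"xyz": [[-0.0013,-0.021,0],[-0.005,-0.042,0],[-0.0113,-0.062,0],[-0.02,-0.0813,0],[-0.0307,-0.0994,0],[-0.0437,-0.116,0],[-0.0585,-0.131,0],[-0.0751,-0.1442,0],[-0.093,-0.1552,0],[-0.1122,-0.164,0],[-0.1289,-0.1696,0],[-0.1289,-0.1696,0]], "roll": [-0.12,-0.24,-0.36,-0.48,-0.6,-0.72,-0.84,-0.96,-1.08,-1.2,-1.3,-1.3], "hand": [0.1,0.1,0.1,0.1,0.1,0.1,0.1,0.1,0.1,0.1,0.1,0.1]}}

```text
clock: 65.53
position: [0.5153, -0.0344, 0.1339]
tcp_rot: [[0.116, 0.993, 0.003], [0.993, -0.116, 0.004], [0.004, 0.002, -1.0]]
force: [2.1, 10.3, 5.5]
opening: 0.224
gripper_force: 29.8
```

{"op": "play_rows", "data": {"xyz": [[0.0005,-0.0106,0],[0.0002,-0.0177,0],[0,-0.021,0],[-0.0003,-0.024,0],[-0.0008,-0.0265,0],[-0.0012,-0.029,0],[-0.0015,-0.031,0],[-0.0015,-0.031,0],[-0.0015,-0.031,0]], "roll": [-0.06,-0.1,-0.12,-0.137,-0.15,-0.165,-0.175,-0.175,-0.175], "hand": [0.1,0.1,0.1,0.1,0.1,0.1,0.1,0.1,0.1]}}

```text
clock: 66.65
position: [0.4849, -0.0332, 0.1339]
tcp_rot: [[-0.056, 0.998, 0.002], [0.998, 0.056, 0.003], [0.002, 0.002, -1.0]]
force: [-0.7, 6.9, 6.9]
opening: 0.224
gripper_force: 30.2
```

That puts it at about q=0. I'll nudge it 2 mm further to feel for the stop.

{"op": "play_rows", "data": {"xyz": [[0,-0.001,0],[0,-0.002,0],[0,-0.002,0]], "roll": [0,0,0], "hand": [0.1,0.1,0.1]}}

```text
clock: 67.03
position: [0.4844, -0.0333, 0.134]
tcp_rot: [[-0.056, 0.998, 0.006], [0.998, 0.056, 0.003], [0.002, 0.007, -1.0]]
force: [10.0, 6.7, 0.9]
opening: 0.218
gripper_force: 30.0
```

The force rose by 10 N after 0.5 mm, so the bar is against its stop. Letting go and retreating.

{"op": "play_rows", "data": {"xyz": [[0,0.001,0],[0,0.001,0],[0,0.001,0],[0,0.001,-0.02],[0,0.001,-0.06],[0,0.001,-0.11],[0.05,0.001,-0.15],[0.1,0.001,-0.15],[0.15,0.001,-0.15],[0.2,0.001,-0.15],[0.2,0.001,-0.15],[0.2,0.001,-0.15]], "roll": [0,0,0,0,0,0,0,0,0,0,0,0], "hand": [0.4,0.6,0.6,0.6,0.6,0.6,0.6,0.6,0.6,0.6,0.6,0.6]}}

```text
clock: 68.53
position: [0.4723, 0.1646, 0.2826]
tcp_rot: [[-0.055, 0.998, -0.0], [0.998, 0.055, -0.001], [-0.001, -0.0, -1.0]]
force: [0.3, 0.1, 0.0]
opening: 0.603
gripper_force: 0.0
```

```bash
python3 - <<'E'
from rig import *
from h import *
print(get_obs()['position'].round(4))
d=camera('scene');c=camera('side')
cv2.imwrite('pics/w6.png',np.hstack([cv2.resize(d['image'][120:260,200:360],(400,350)),cv2.resize(c['image'][170:345,270:470],(400,350))])[:,:,::-1])
E
```

```text
[0.4723 0.1646 0.2826]
```

View pics/w6.png

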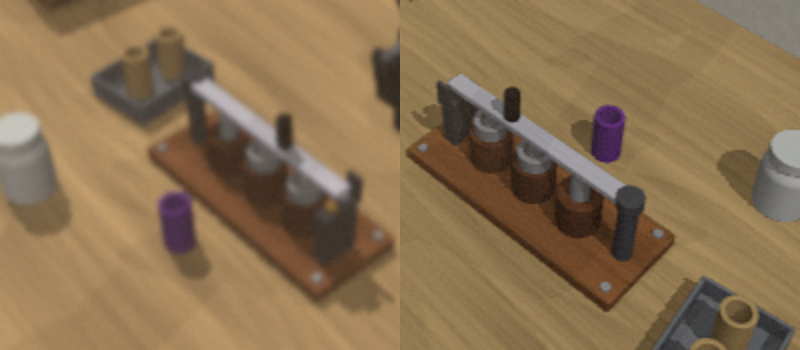

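The keeper is shut against its lug over all three drums and both collars. The sleeves are in the tray and the gripper is clear.

```bash
python3 -c "
from rig import *
print(hand_in())"
```

```text
the job is handed in; nothing more can be done
None
```

The job is handed in at about 69 s: both worn sleeves stand in the tray, the three drums are down on their shafts, collars sit on shafts 1 and 2, and the keeper bar is shut against its stop (judged by feel and in the last picture); no verdict came back.

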